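# Switch on the stage lamp of the measuring machine

## Robot

A 6-joint arm with a two-finger parallel gripper is mounted at the origin on the work surface. World frame = base frame: x ahead of the robot, y to its left, z up, the work surface at z = 0. Lengths are in m, angles in degrees, forces in N, time in s.
With the tool pointing down it reaches from about 0.25 to 0.8 m from the base axis. Payload 8.5 kg.
Tool frame: the origin (TCP) lies where the fingers leave the gripper's body, on its centre line; the fingertips stand 73 mm ahead of it and the grasp point (between the pads) lies 54 mm ahead of it (ctrl.tcp_to_grasp is the distance from the TCP to the grasp point, in m); z points along the fingers, x is the direction in which the jaws open and shut, and the axes are right-handed (so a half turn about z gives the same grasp; the last joint's range is limited). The gripper opens to 85 mm and grips with 20 to 120 N. Pads are 22 mm wide; open, the fingers measure 114 mm over their backs; the gripper's body (76 mm by 85 mm) begins 54 mm behind the grasp point. The pads swing forward as they close: fully open they stand 13 mm farther back than shut.
Start: joints at [64.114, 13.648, -0.773, 75.585, 0, 90], TCP at [0.229, 0.472, 0.304] pointing down, gripper open.
Joint ranges: [-152.45, 152.45], [-59.26, 108.67], [-65.41, 83.53], [-104.44, 129.93], [-82.83, 76.93], [-180, 180]. Speed limits (degrees/s): [127.2, 127.2, 159.86, 180, 180, 180].

## Interface

Orientations are given as a 3x3 rotation matrix whose columns are the frame's x, y, z axes.
In Python, from station import ctrl gives the robot as it stands. The module is installed in compiled form; this text tells all that it offers. Calls block until the motion is done:
- ctrl.move_pose(position, orientation): joint-space move of the TCP to a pose.
- ctrl.line_to(position, frame=None, max_speed=0.15, contact_N=None): straight line of the TCP; frame=None keeps the orientation; max_speed is the mean speed in m/s. With contact_N (N) it stops when the force on the tool has changed by that much, and returns True; else False.
- ctrl.move_j(angles): joint-space move.
- ctrl.release() and ctrl.clamp(f_grip=None): open the fingers fully, or close them until they stop; f_grip is the grip in N (None keeps the last).
- ctrl.wait(seconds).
- ctrl.inverse_kinematics(position, orientation): joint angles nearest the present ones, or None.
- ctrl.get_obs(): the state.
- ctrl.grab_frame(name): name is "side" or "top"; returns (picture, depth): 420x560x3 uint8, red, green, blue; 420x560 float32, m along the optical axis (not along the pixel's ray), 0 where there is no reading.
- ctrl.calibration(name): a dict with "K" (3x3 intrinsics, pixels), "R" (3x3) and "t" (3): a world point X has camera coordinates R X + t. Camera axes: x right, y down, z forward; pixel columns grow to the right and rows downward; lengths in m; the calibration is good to about 2 mm. A picture is of the moment at which its call begins. calibration takes no time and is no camera call.
A pose or a line that the arm cannot do raises ctrl.IKError and nothing moves.
- ctrl.hand_in(): hands the job in, once; it reports no verdict.
The state is a dict: "time": time; "q": joint angles; "qd": joint speeds; "effort": joint torques, N m; "tool_pos": TCP position; "eef_rot": TCP orientation; "wrist_force": force on the tool from outside, world axes, zero at the start; "moment": the same for the moment, N m; "width": opening from 0.0 (shut) to 1.0 (fully open).
Only numpy, scipy, OpenCV 4.12 (cv2) and the standard library are available. Lean on these libraries where they do the work, as an engineer would, in place of code of your own. Each camera call takes 0.05 s, during which the arm holds its last target.

## Task

Switch on the stage lamp at the white lamp box: take the wide mushroom-shaped pull knob on its top, pull it straight up all the way to its stop for a moment, then let its spring bring it back down to rest and let go. Do not pull the slim straight knob on the same box.

Things in the scene. Friction and masses are not known exactly. Their poses are not given: they have to be found in the camera images.
- mushroom (a joint): Pull-out of the mushroom knob in m: 0 = at rest (down), 0.015 = fully pulled up against its stop; it slides straight up along world z. The lamp switches on when it is pulled beyond 0.010 m for 0.2 s. A spring pulls it back to 0: about 3 N at rest, 7.5 N at the stop.
- mushroom_head (a point): Centre of the head of the mushroom knob: an upright black plastic disc with a grey plate on top, 36 mm in diameter and 18 mm high, on a thin steel stem (14 mm in diameter) that rises from a flat steel collar (48 mm in diameter, 4 mm high). At rest this point is 35 mm above the top of the lamp box; it moves with the knob.
- slim (a joint): Pull-out of the slim knob in m: 0 = at rest (down), 0.015 = at its stop, straight up. Same spring as the mushroom knob. To be left alone.
- slim_head (a point): Point on the axis of the slim knob, 35 mm above the top of the lamp box at rest: an upright straight black plastic cylinder, 18 mm in diameter, on a 12 mm stem and a like collar; its top is 44 mm above the box. The line from this point to mushroom_head runs along the row of controls.
- lampbox: White lamp box, fixed, 150 mm (its x) by 250 mm (its y), 90 mm high; origin at the centre of its underside, z up. On the middle line of its top (along its y) stand three controls 75 mm apart, in any order: mushroom knob, slim knob and a low round dimmer (44 mm in diameter, 18 mm high on a like collar, white mark on top).

How it is judged:
By the outcome, as a careful person would: the job done as asked, in the order asked, and still so for the second after the job is handed in, with the robot touching nothing.
It also fails if it takes over 32 s, if anything falls off the work surface, if the arm or the gripper's body presses on something with over 40 N, if the wrist force passes 120 N, or if a joint passes its speed limit or range.

## Working session

There is one attempt and no reset: what is moved stays moved. The work goes in short steps, each a Python script; the robot and the scene stay as the last script left them, time stands still between calls to the robot, and variables do not carry over. Pictures are saved under pics/ and viewed, and the job is handed in when it is done.

```bash
mkdir -p pics
python3 - <<'E'
from station import ctrl
import cv2,numpy as np
for n in("top","side"):
    p,d=ctrl.grab_frame(n); cv2.imwrite(f"pics/{n}0.png",p[:,:,::-1]); np.save(f"{n}_d.npy",d); np.save(f"{n}_p.npy",p)
    print(n,ctrl.calibration(n))
o=ctrl.get_obs();print(o,ctrl.tcp_to_grasp)
E
```

```text
top {'K': array([[469.81465125,   0.        , 275.97098549],
       [  0.        , 469.81465125, 204.44700007],
       [  0.        ,   0.        ,   1.        ]]), 'R': array([[ 0.01612793, -0.99942029, -0.029983  ],
       [-0.9925846 , -0.01238989, -0.1209227 ],
       [ 0.12048111,  0.03171089, -0.99220901]]), 't': array([0.01105412, 0.58944311, 0.7198058 ])}
side {'K': array([[432.76613106,   0.        , 277.63299865],
       [  0.        , 432.76613106, 212.7054786 ],
       [  0.        ,   0.        ,   1.        ]]), 'R': array([[ 0.97254334, -0.23257404,  0.00829308],
       [-0.1435395 , -0.62751931, -0.76525546],
       [ 0.18318262,  0.74305372, -0.64367329]]), 't': array([-0.56800576,  0.17065073,  0.59034567])}
{'time': 0.1, 'q': array([ 6.41175721e+01,  1.36783767e+01, -8.09709370e-01,  7.55839732e+01,
        1.56523225e-03,  8.99997464e+01]), 'qd': array([-0.09468134, -0.09220085,  0.11041287, -0.03169856,  0.10254666,
       -0.03713147]), 'effort': array([-2.26812622e-04, -5.39719892e+01,  3.46998239e+01,  1.33875801e-02,
        1.46377050e-05,  6.25372692e-06]), 'tool_pos': array([0.22905775, 0.47210889, 0.30335033]), 'eef_rot': array([[ 4.36521554e-01,  8.99693617e-01, -5.73584235e-04],
       [ 8.99692920e-01, -4.36521930e-01, -1.11959116e-03],
       [-1.25767112e-03, -2.73240006e-05, -9.99999209e-01]]), 'wrist_force': array([-0.15282693, -0.08334226, -0.21378421]), 'moment': array([0.0166016 , 0.03568378, 0.01018906]), 'width': 0.9942131294094539} 0.0539
```

View pics/top0.png

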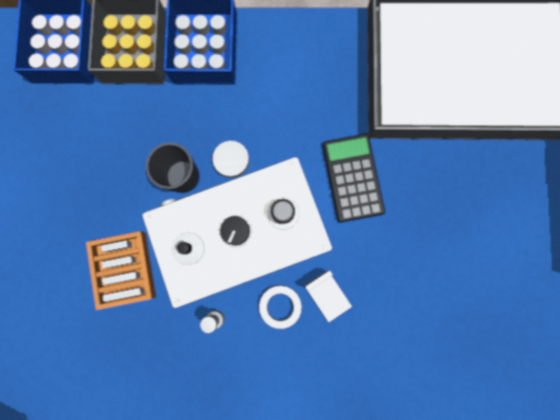

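View pics/side0.png

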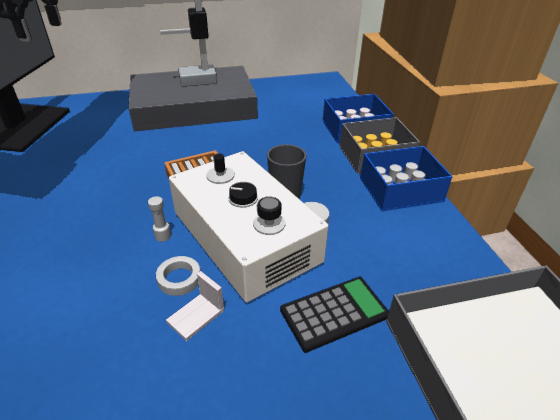

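The top view shows the mushroom knob (grey plate, dark rim) at about (283,211), the dimmer at (235,231) and the slim knob at (184,247). The side view agrees: mushroom at (268,210), slim at (220,163). Next I'll measure positions.

```bash
cat > h.py <<'E'
import numpy as np
from station import ctrl
def ray(n,uv,z):
    c=ctrl.calibration(n);R=c["R"];t=c["t"]
    o=-R.T@t; d=R.T@np.linalg.inv(c["K"])@np.array([uv[0],uv[1],1.]); return o+d*(z-o[2])/d[2]
E
python3 - <<'E'
from h import *
import cv2
def cloud(n):
    d=np.load(n+"_d.npy");c=ctrl.calibration(n);v,u=np.indices(d.shape)
    P=np.stack([u,v,np.ones_like(u)],-1)@np.linalg.inv(c["K"]).T*d[...,None]
    return (P-c["t"])@c["R"]
p=np.load("top_p.npy");C=cloud("top")
# box outline
g=p.min(2)
m=((g>190)).astype(np.uint8)
k=cv2.findContours(m,cv2.RETR_EXTERNAL,cv2.CHAIN_APPROX_NONE)[0]
for c in k:
    if cv2.pointPolygonTest(c,(255.,205.),False)>=0 or cv2.pointPolygonTest(c,(210.,260.),False)>=0:
        r=cv2.minAreaRect(c); B=np.array([ray("top",q,.09)for q in cv2.boxPoints(r)]);print("box",r,B.round(4),"c",B.mean(0))
for nm,(u,v),w in(("mush",(283,211),22),("slim",(184,247),18),("dim",(235,231),22)):
    s=np.s_[v-w:v+w,u-w:u+w]
    mm=(g[s]<165).astype(np.uint8)
    kk=max(cv2.findContours(mm,cv2.RETR_EXTERNAL,cv2.CHAIN_APPROX_NONE)[0],key=cv2.contourArea)
    (cx,cy),rad=cv2.minEnclosingCircle(kk);z=C[s][...,2]
    print(nm,cx+u-w,cy+v-w,rad,"zmax",np.percentile(z,[50,90,97]))
    for zz in(.125,.134):
        print(zz,ray("top",(cx+u-w,cy+v-w),zz))
    for n in("top","side"):
        CC=cloud(n);q=ray("top",(cx+u-w,cy+v-w),.134 if nm!='dim' else .112)
        sel=(np.linalg.norm(CC[...,:2]-q[:2],axis=-1)<.03)&(CC[...,2]>(.127 if nm!='dim' else .107))
        X=CC[sel];
        if len(X):print(n,len(X),X.mean(0),(X.min(0)+X.max(0))/2,X.max(0)-X.min(0))
b=p[180:245,250:315,::-1];cv2.imwrite("pics/z.png",cv2.resize(b,None,fx=8,fy=8,interpolation=0))
b=np.load("side_p.npy")[170:250,220:300,::-1];cv2.imwrite("pics/zs.png",cv2.resize(b,None,fx=7,fy=7,interpolation=0))
CC=cloud("top");print("cup",np.percentile(CC[140:195,145:200,2],98))
E
```

```text
box ((234.73028564453125, 230.04306030273438), (102.7953872680664, 168.4151611328125), 69.62356567382812) [[ 0.5699  0.2253  0.09  ]
 [ 0.662  -0.0109  0.09  ]
 [ 0.5178 -0.0651  0.09  ]
 [ 0.4288  0.165   0.09  ]] c [0.54464764 0.07857659 0.09      ]
mush 280.8524589538574 211.0737705230713 13.764307975769043 zmax [0.09124558 0.13030349 0.13148207]
0.125 [0.56905395 0.00958367 0.125     ]
0.134 [0.56808854 0.00939219 0.134     ]
top 479 [0.56908704 0.00789464 0.12994981] [0.56880356 0.00795463 0.13049341] [0.03393966 0.03391354 0.00689542]
side 288 [0.57106975 0.00480478 0.12883824] [0.57122757 0.00623151 0.12910937] [0.03355348 0.03529263 0.00413506]
slim 183.15625 248.0 8.397981643676758 zmax [0.09325844 0.12654778 0.13060791]
0.125 [0.5149179  0.14656983 0.125     ]
0.134 [0.51468981 0.14451264 0.134     ]
top 125 [0.51531731 0.14729749 0.1298228 ] [0.5154685  0.14727571 0.12979364] [0.01542382 0.01662684 0.00548207]
side 53 [0.51767696 0.1455586  0.12851046] [0.51731051 0.14540939 0.12852155] [0.01637438 0.01872668 0.00241076]
dim 234.29999923706055 230.5 15.373455047607422 zmax [0.09121185 0.1086625  0.10958671]
0.125 [0.54062678 0.07490047 0.125     ]
0.134 [0.54004855 0.0738194  0.134     ]
top 539 [0.54231962 0.07782634 0.1083703 ] [0.54179162 0.07818903 0.10908636] [0.04212338 0.0423974  0.0041719 ]
side 136 [0.54364182 0.07488626 0.10753786] [0.54351821 0.07426945 0.10793798] [0.04056559 0.04204379 0.0018702 ]
cup 0.0962280738591866
```

```bash
python3 -c "
import cv2,numpy as np
a=cv2.imread('pics/z.png');b=cv2.imread('pics/zs.png');b=cv2.resize(b,(400,400));a=cv2.resize(a,(400,400));cv2.imwrite('pics/zz.png',np.hstack([a,b]))"
```

```text
(no output)
```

View pics/zz.png

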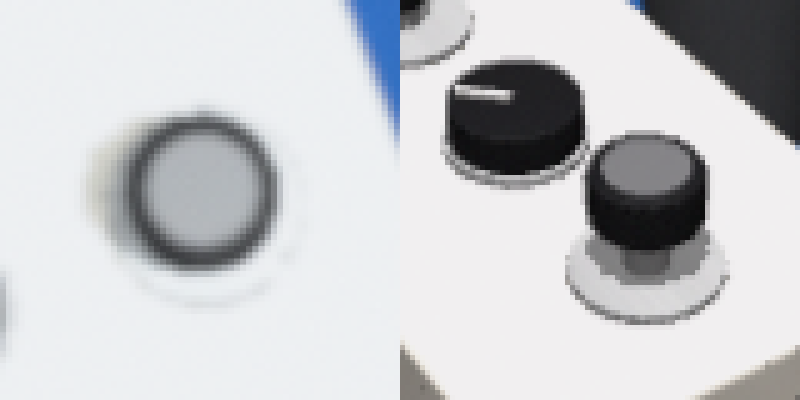

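The crops show the grey-capped head, with a shadow to its left that biased the mask by about 2 px. I'll use the depth-based centre instead, (0.570, 0.007). The slim-to-mushroom distance comes out at 0.149 m against the expected 0.150. I'll set the jaws across the row.

```bash
cat >> h.py <<'E'
M=np.array([.570,.007]); S=np.array([.5165,.1463])
row=(M-S)/np.linalg.norm(M-S)
x=np.array([-row[1],row[0],0]); z=np.array([0,0,-1.]); 
cands=[np.stack([s*x,np.cross(z,s*x),z],1) for s in(1,-1)]
def st():
    o=ctrl.get_obs();print("t",round(o["time"],2),"p",o["tool_pos"].round(4),"F",o["wrist_force"].round(2),"M",o["moment"].round(2),"w",round(o["width"],3));return o
E
python3 - <<'E'
from h import *
import cv2
best=None
q0=ctrl.get_obs()["q"]
for R in cands:
    q=ctrl.inverse_kinematics([*M,.25],R)
    print(q)
    if q is not None and (best is None or np.abs(q-q0).max()<best[0]): best=(np.abs(q-q0).max(),R)
R=best[1];np.save("R.npy",R)
ctrl.move_pose([*M,.25],R);st()
hit=ctrl.line_to([*M,.124+ctrl.tcp_to_grasp],max_speed=.08,contact_N=8);print(hit);st()
for n in("top","side"):
    p,d=ctrl.grab_frame(n);cv2.imwrite(f"pics/{n}1.png",p[:,:,::-1])
E
```

```text
[ 0.70359701 19.3089195  -0.73413214 69.95694836  0.         69.69365324]
[   0.70359701   19.3089195    -0.73413214   69.95694836    0.
 -110.30634676]
t 2.18 p [0.57   0.0079 0.2501] F [ 0.42  0.19 -0.12] M [-0.02  0.01 -0.02] w 1.001
False
t 3.23 p [0.5703 0.007  0.1784] F [ 0.48  0.21 -0.2 ] M [ 0.04 -0.01  0.04] w 1.0
```

View pics/side1.png

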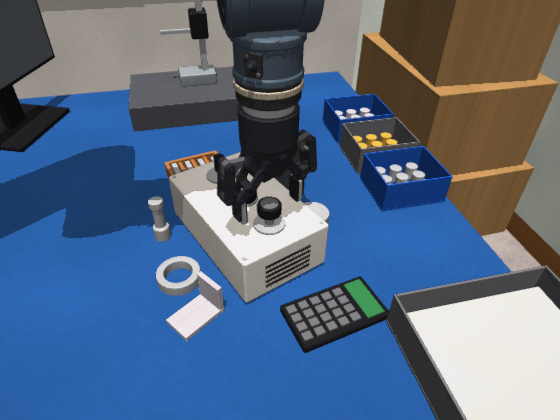

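The open fingers straddle the head, with tips at about (242,215) and (300,195) and the head at (268,208). I'll close gently first.

Run:
```python
from h import *
import cv2
ctrl.clamp(20);st();ctrl.wait(.2);st()
p,d=ctrl.grab_frame("side");cv2.imwrite("pics/side2.png",cv2.resize(p[120:270,180:380,::-1],None,fx=4,fy=4))
```

```text
t 3.84 p [0.5703 0.0071 0.1782] F [0.2 1.  2.2] M [ 0.16 -0.12  0.02] w 0.412
t 4.04 p [0.5703 0.0071 0.1782] F [1.97 1.66 4.09] M [ 0.25 -0.19  0.  ] w 0.412
```

View pics/side2.png

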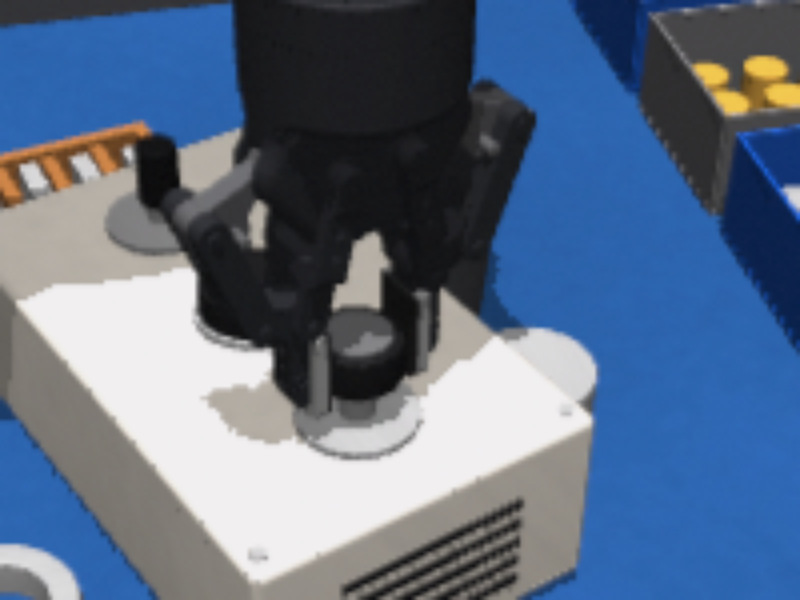

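The head is held between the pads: width is 0.412 × 85 ≈ 35 mm and side forces are low. I'll grip firmer and pull up in steps while watching the force.

Run:
```python
from h import *
import cv2
ctrl.clamp(55);o=st();p0=o["tool_pos"].copy();np.save("p0.npy",p0)
for dz in(.006,.012,.0145):
    ctrl.line_to(p0+[0,0,dz],max_speed=.03);o=st()
print(ctrl.line_to(p0+[0,0,.0185],max_speed=.01,contact_N=8));o=st()
ctrl.wait(.5);st()
p,d=ctrl.grab_frame("side");cv2.imwrite("pics/side3.png",cv2.resize(p[120:270,180:380,::-1],None,fx=4,fy=4))
```

```text
t 4.31 p [0.5703 0.0071 0.1784] F [-0.12  0.95  5.53] M [ 0.27 -0.06 -0.01] w 0.402
t 4.67 p [0.5703 0.0071 0.1841] F [ 3.26  0.46 -5.39] M [ 0.33 -0.73 -0.01] w 0.402
t 5.03 p [0.5703 0.0071 0.1901] F [ 2.81  2.22 -7.05] M [ 0.31 -0.95 -0.05] w 0.402
t 5.28 p [0.5703 0.0071 0.1926] F [ 4.94  1.07 -7.02] M [ 0.35 -0.98 -0.02] w 0.401
True
t 5.55 p [0.5703 0.0071 0.1929] F [ 4.37  0.43 -7.63] M [ 0.09 -0.88 -0.  ] w 0.397
t 6.05 p [0.5704 0.0072 0.1926] F [ 3.77 -2.47 -8.4 ] M [-0.38 -0.9   0.04] w 0.397
```

View pics/side3.png

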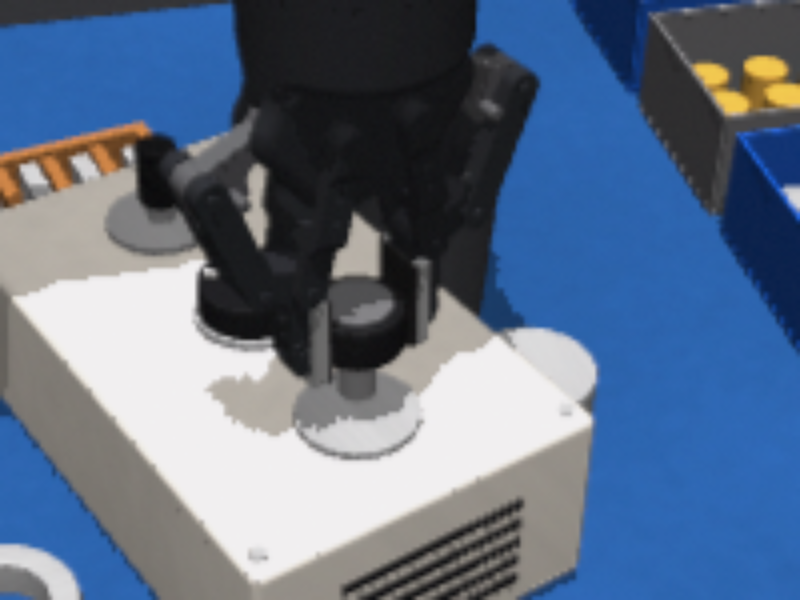

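The knob is up about 14 mm with the spring at 7–8 N. I'll press on into the stop.

Run:
```python
from h import *
import cv2
p0=np.load("p0.npy")
for dz in(.0155,.0165,.0175):
    r=ctrl.line_to(p0+[0,0,dz],max_speed=.01,contact_N=15);ctrl.wait(.1);o=st()
    if r or o["wrist_force"][2]<-18: print("stop",dz,r);break
ctrl.wait(.4);st()
p,d=ctrl.grab_frame("side");cv2.imwrite("pics/side4.png",cv2.resize(p[120:270,180:380,::-1],None,fx=4,fy=4))
```

```text
t 6.47 p [0.5704 0.0071 0.1936] F [  5.64  -0.31 -11.56] M [-0.19 -1.19 -0.01] w 0.398
t 6.82 p [0.5704 0.0072 0.1937] F [  8.03  -1.06 -19.97] M [-0.19 -1.75  0.01] w 0.4
stop 0.0165 False
t 7.22 p [0.5704 0.0071 0.1936] F [  7.8   -1.38 -20.1 ] M [-0.16 -1.74 -0.03] w 0.398
```

View pics/side4.png

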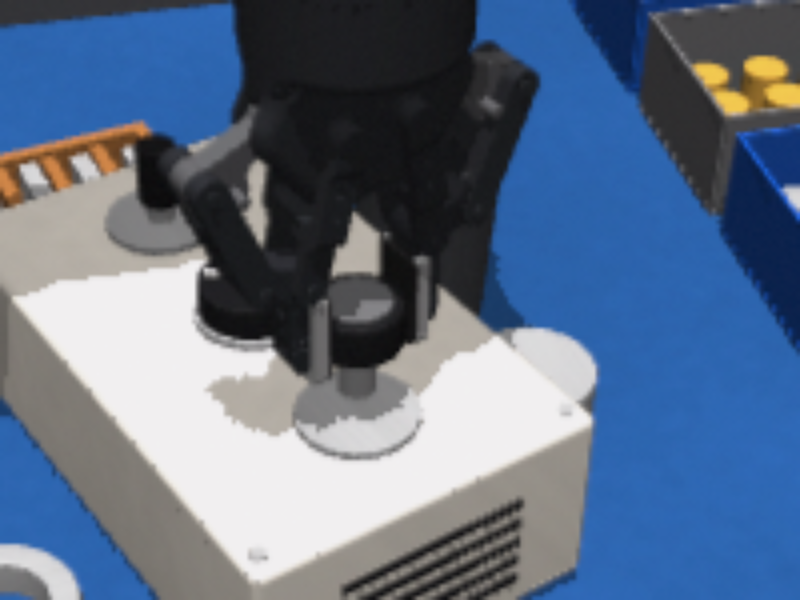

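The TCP stopped rising at +15.2 mm while the force climbed to 20 N, so the knob is at its stop. I'll ride it back down with the spring.

Run:
```python
from h import *
import cv2
p0=np.load("p0.npy")
for dz in(.008,.003,.001,0.):
    ctrl.line_to(p0+[0,0,dz],max_speed=.03);ctrl.wait(.05);o=st()
for dz in(-.0005,-.001,-.0015):
    if o["wrist_force"][2]>2: break
    ctrl.line_to(p0+[0,0,dz],max_speed=.01);ctrl.wait(.05);o=st()
ctrl.wait(.3);st()
p,d=ctrl.grab_frame("side");cv2.imwrite("pics/side5.png",cv2.resize(p[120:270,180:380,::-1],None,fx=4,fy=4))
```

```text
t 7.75 p [0.5703 0.0071 0.1866] F [ 3.29 -1.02 -5.4 ] M [-0.14 -0.79 -0.05] w 0.397
t 8.12 p [0.5704 0.0071 0.1814] F [ 2.48 -0.69 -4.63] M [-0.06 -0.8  -0.  ] w 0.396
t 8.42 p [0.5704 0.0071 0.1794] F [ 3.69  0.08 -3.6 ] M [ 0.03 -0.82 -0.05] w 0.399
t 8.72 p [0.5704 0.0071 0.1785] F [ 3.89 -0.14 -2.16] M [ 0.02 -0.66 -0.02] w 0.399
t 9.02 p [0.5704 0.0071 0.1784] F [1.2  0.68 5.54] M [ 0.05 -0.24 -0.04] w 0.398
t 9.32 p [0.5704 0.0071 0.1784] F [0.88 0.07 5.38] M [ 0.04 -0.18  0.03] w 0.398
```

View pics/side5.png

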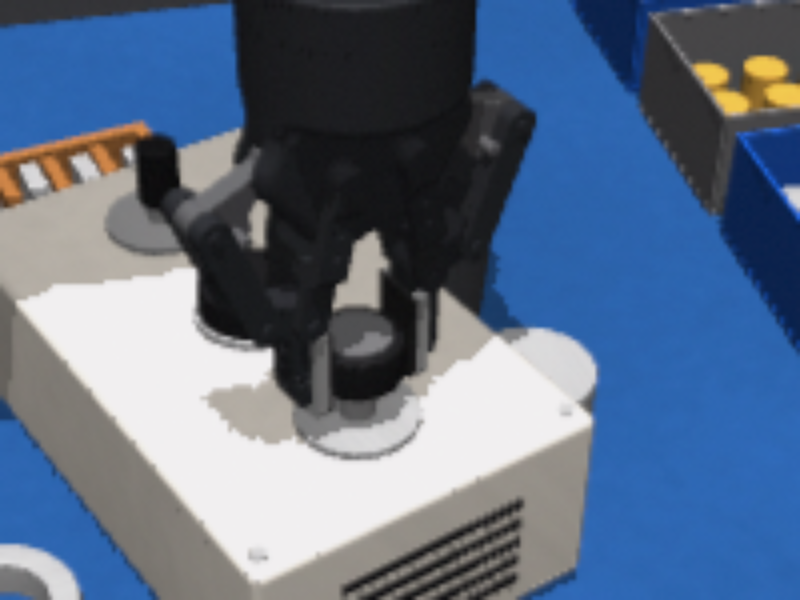

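The knob is back at its rest height and the force now pushes up (+5.4 N), so it is seated. I'll release and retreat.

Run:
```python
from h import *
import cv2
ctrl.release();st()
p0=np.load("p0.npy");ctrl.line_to([p0[0],p0[1],.30],max_speed=.1);ctrl.wait(.3);st()
p,d=ctrl.grab_frame("side");cv2.imwrite("pics/side6.png",p[:,:,::-1])
for n in("top","side"):
    p,d=ctrl.grab_frame(n)
    d0=np.load(n+"_d.npy")
    c=ctrl.calibration(n);v,u=np.indices(d.shape)
    def cl(d):
        P=np.stack([u,v,np.ones_like(u)],-1)@np.linalg.inv(c["K"]).T*d[...,None];return (P-c["t"])@c["R"]
    for nm,q in(("mush",M),("slim",S)):
        r=[]
        for dd in(d0,d):
            C=cl(dd);s=(np.linalg.norm(C[...,:2]-q,axis=-1)<.022)&(C[...,2]>.118)&(C[...,2]<.16)
            r.append((s.sum(),np.percentile(C[s][:,2],90) if s.any() else None))
        print(n,nm,r)
```

```text
t 9.93 p [0.5702 0.0071 0.1777] F [-1.4   0.24  0.51] M [ 0.04  0.01 -0.  ] w 1.0
t 11.6 p [0.5702 0.0071 0.2997] F [0.21 0.54 0.38] M [-0.05 -0.03 -0.04] w 1.001
top mush [(np.int64(505), np.float64(0.131464878846558)), (np.int64(0), None)]
top slim [(np.int64(141), np.float64(0.13109541391155685)), (np.int64(0), None)]
side mush [(np.int64(413), np.float64(0.12964103388962636)), (np.int64(410), np.float64(0.12969256600152265))]
side slim [(np.int64(105), np.float64(0.12906278694854845)), (np.int64(104), np.float64(0.1291103193189508))]
```

View pics/side6.png

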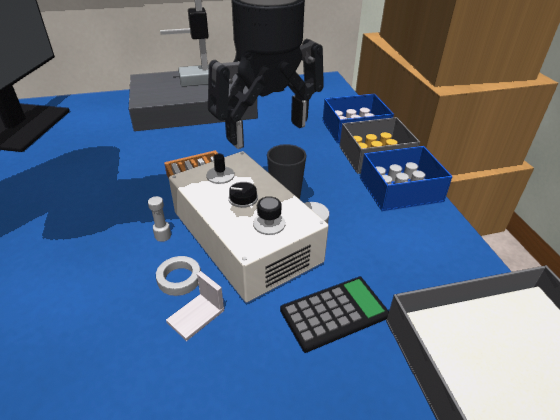

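The gripper is clear. The mushroom at (268,210) and slim at (220,163) are at the same pixels and heights as at the start. Handing in.

```bash
python3 -c "
from station import ctrl
ctrl.hand_in()"
```

```text
the job is handed in; nothing more can be done
```

I pulled the mushroom knob straight up to its stop, rode it back down on its spring, released it and handed the job in at about 12 s.

- **Pull:** the knob came up 15.2 mm and would go no further as the force rose from about 8 N to 20 N. It stayed beyond 10 mm for well over 2 s, so the lamp should be on. No picture showed a lamp light, so I could not confirm that directly.
- **Return:** at rest height the force turned to +5 N upward, so the knob was seated before I opened the fingers.
- **Last checks:** the side camera puts the mushroom and slim heads within 0.1 mm of their starting heights. The slim knob and the dimmer were not touched, and the gripper ended clear of everything with its force near zero.
- **Disagreements:**
  - The final top-camera check gave no reading, most likely because the arm blocked the view.
  - The first colour-mask centre of the knob was off because of a shadow, so I used depth-based centres instead. The two views' centres differed by about 2–3 mm.
  - The depth heights read 2–4 mm low throughout.

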